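Deburr a flat bar in ceramic beads and hold it in the blow-off slot

ROBOT

A 7-joint arm with a two-finger parallel gripper is mounted at the origin on the work surface. World frame = base frame: x ahead of the robot, y to its left, z up, the work surface at z = 0. Lengths are in m, angles in rad, forces in N, time in s.
With the tool pointing down it reaches from about 0.425 to 0.8 m from the base axis. Payload 8.3 kg.
Tool frame: the origin (TCP) lies at the very end of the fingers, on their centre line; the grasp point (between the pads) lies 19 mm behind it; z points along the fingers, y is the line along which they close (so a half turn about z gives the same grasp; the last joint's range is limited). The gripper opens to 85 mm and grips with 20 to 120 N. Pads are 22 mm wide; open, the fingers measure 114 mm over their backs; the gripper's body (76 mm by 85 mm) begins 54 mm behind the grasp point. The pads swing forward as they close: fully open they stand 13 mm farther back than shut.
Start: joints at [1.079, 0.383, 0.016, 1.37, -0.006, 1.388, -0.046], TCP at [0.26, -0.568, 0.231] pointing down, gripper open.
Joint ranges: [-2.95, 2.95], [-0.25, 2.06], [-1.52, 1.56], [0.18, 2.33], [-1.44, 4.58], [0.02, 2.06], [-3.01, 3.01]. Speed limits (rad/s): [2.39, 2.39, 3.01, 3.01, 3.14, 3.14, 3.14].

INTERFACE

Orientations are given as a unit quaternion [x, y, z, w].
In Python, from bench import r, snapshot gives the robot as it stands (r), with the cameras as plain functions.
- The arm moves only by the shell command python3 steer.py [FORCE], which reads ROWS from standard input. ROWS is a JSON list of rows, 1 to 10 of them, each an object with the fields jaw (the opening from 0.0 (shut) to 1.0 (fully open)), d (a list: dx, dy, dz in m), rot (a list: a rotation vector rx, ry, rz in rad); a field left out counts as zero (the opening has to be given); each row is the pose to reach, as a shift and turn from the pose commanded when the command began, along the tool's axes at that moment; what a row does not reach only later rows make up. A row lasts 1/12 s, in which the tool goes at most 0.0417 m and 0.125 rad, less where a joint would pass 70% of its speed; a pose out of reach is approached as far as the arm can. The fingers move at their own pace and stop on an object; FORCE is the grip in N (left out, the last holds). Time passes only in rows, so rows that do not move let the fingers close. It prints the time, the measured TCP pose, the force, the opening and the grip force at its end. Input that does not fit is refused with a message, and nothing moves.
- r.read_state(): the state, without advancing time (a new reading comes with each control period).
- snapshot(name): name is "scene" or "side" or "wrist"; returns a dict with "color" (420x560x3 uint8, blue, green, red), "intrinsics" (3x3 intrinsics, pixels), "D" ([k1, k2, p1, p2, k3] as OpenCV has them; the pictures are not rectified), "R" (3x3) and "t" (3): a world point X has camera coordinates R X + t. Camera axes: x right, y down, z forward; pixel columns grow to the right and rows downward; lengths in m; the calibration is good to about 2 mm. A picture is of the moment at which its call begins. There is no depth.
- r.hand_in(): hands the job in; it is judged then, once.
The state is a dict: "time_s": time; "qpos": joint angles; "joint_velocities": joint speeds; "joint_torque": joint torques, N m; "eef_pos": TCP position; "tool_rot": TCP orientation; "force": force on the tool from outside, world axes, zero at the start; "ft_torque": the same for the moment, N m; "gripper_width": opening from 0.0 (shut) to 1.0 (fully open); "gripper_force": force on a finger pad.
Only numpy, scipy, OpenCV 4.12 (cv2) and the standard library are available. Lean on these libraries where they do the work, as an engineer would, in place of code of your own. Each camera call takes 0.05 s, during which the arm holds its last target. There are 200 camera calls.

TASK

Deburr the flat aluminium bar: lift it out of the rack by its rectangular oak block and, with the bar's end down among the ceramic beads near the tub's floor, stir wide circles round the middle of the tub (three full rounds are enough), keeping every bead in the tub. Then turn the bar to match the narrow straight slot in the lid of the blow-off box, lower it gently through until about half of the bar is inside, and finish while still holding it there: upright and still, carried by the gripper alone with the oak block clear of the lid. Leave the round rod in the rack and do not disturb the other things on the bench.

Things in the scene. Friction and masses are not known exactly. Their poses are not given: they have to be found in the camera images.
- barpiece: Flat aluminium bar, 30 mm wide (x), 6 mm thick (y), 90 mm long, below a rectangular oak grip block 40 (x) by 26 (y) by 45 mm high; 0.08 to 0.14 kg. Origin: centre of the block's underside; the bar runs 90 mm down -z. Starts hanging in either place of the rack, block resting on the rack's top, bar long along the rack's x. Alike after a half turn. Grip the block across its 26 mm from above.
- bar_tip (a point): Centre of the flat bar's lower end, 90 mm below the origin of barpiece.
- rodpiece: A round aluminium rod, 10 mm diameter, 90 mm long, hanging from a round oak grip 36 mm diameter, 45 mm high; origin at the centre of the grip's underside. It hangs in the other place of the rack and is to be left there.
- rack: Fixed wooden rack, 180 mm (its x) by 80 mm (its y), top at 105 mm; open on its two long sides. Two places on its centre line, 37.5 mm either way along x from its centre, each a 36 by 12 mm opening, long along x; its top plate is 12 mm thick. Origin: centre of its underside.
- tub: Fixed round open grey tub, rim radius 75 mm, 65 mm high, wall 4 mm, inner floor 5 mm above the origin, inner radius at the floor 70 mm. Origin: centre of its underside on the bench; it is never turned: its x, y are the world's.
- bead0_center (a point): Centre of ceramic bead 1 of 6: white ball, 20 mm diameter, 12 g, loose on the tub's floor, starting 30 to 42 mm from the tub's middle, which is free.
- bead1_center (a point): Centre of ceramic bead 2 of 6: white ball, 20 mm diameter, 12 g, loose on the tub's floor, starting 30 to 42 mm from the tub's middle, which is free.
- bead2_center (a point): Centre of ceramic bead 3 of 6: white ball, 20 mm diameter, 12 g, loose on the tub's floor, starting 30 to 42 mm from the tub's middle, which is free.
- bead3_center (a point): Centre of ceramic bead 4 of 6: white ball, 20 mm diameter, 12 g, loose on the tub's floor, starting 30 to 42 mm from the tub's middle, which is free.
- bead4_center (a point): Centre of ceramic bead 5 of 6: white ball, 20 mm diameter, 12 g, loose on the tub's floor, starting 30 to 42 mm from the tub's middle, which is free.
- bead5_center (a point): Centre of ceramic bead 6 of 6: white ball, 20 mm diameter, 12 g, loose on the tub's floor, starting 30 to 42 mm from the tub's middle, which is free.
- blowbox: Fixed grey sheet-metal blow-off box, 140 mm square, 130 mm high, with an aluminium lid 12 mm thick. The lid has a straight slot and, 55 mm beside it, a round hole of 16 mm that is not used. Hollow below the lid for 112 mm. Origin: centre of its underside.
- slot (a point): Centre of the straight slot, at the lid's upper face. The slot is 32 mm long along the box's x and 8 mm wide along its y (2 mm more than the bar each way), goes through the 12 mm lid and has its upper edges chamfered 2 mm. It lies 20 mm to +y of the box's centre; z up.
- lamp: Bystander: lamp of a concrete foot 80 mm square and an oak post, 150 mm tall, origin under its centre.
- slab: Bystander: concrete slab 80 by 120 by 40 mm, origin under its centre.
- offcut: Bystander: oak offcut 50 by 140 by 40 mm, origin under its centre.
- tape: Bystander: roll of masking tape, 80 mm across, 24 mm high, origin under its centre.
- glue: Bystander: pale glue bottle, 56 mm across, 150 mm tall, origin under its centre.
- driver: Bystander: screwdriver, 160 mm long, lying on the bench.

How it is judged:
By the outcome, as a careful person would: the job done as asked, in the order asked, and still so for the second after the job is handed in, while the arm keeps its last pose, push and grip.
It also fails if it takes over 72 s, if anything falls off the work surface, if the arm or the gripper's body presses on something with over 40 N, if the wrist force passes 120 N, or if a joint passes its speed limit or range.

## Working session

There is one attempt and no reset: what is moved stays moved. The work goes in short steps, Python scripts to look and compute and a shell command to move; the robot and the scene stay as the last step left them, time stands still between calls to the robot, and variables do not carry over. Pictures are saved under pics/ and viewed, at most 10 in all, crops included, and the job is handed in when it is done.

```bash
ls; mkdir -p pics; python3 - <<'E'
from bench import r, snapshot
import cv2,numpy as np
s=r.read_state();print({k:np.round(v,3) for k,v in s.items()})
for n in("scene","side","wrist"):
    d=snapshot(n);cv2.imwrite(f"pics/{n}0.png",d["color"]);print(n,d["intrinsics"],d["D"],d["R"],d["t"])
E
```

```text
bench.py
pics
steer.py
{'time_s': np.float64(0.0), 'qpos': array([ 1.079,  0.384,  0.016,  1.371, -0.006,  1.388, -0.046]), 'joint_velocities': array([ 0.   ,  0.001, -0.   ,  0.001,  0.   , -0.001,  0.002]), 'joint_torque': array([-1.0000e-03, -6.2759e+01,  8.4400e-01, -3.7182e+01,  1.6000e-02,
        1.4000e-02, -0.0000e+00]), 'eef_pos': array([ 0.26 , -0.568,  0.23 ]), 'tool_rot': array([ 0.977,  0.213, -0.   , -0.001]), 'force': array([-0.413, -0.048,  0.357]), 'ft_torque': array([0.022, 0.001, 0.022]), 'gripper_force': np.float64(0.0), 'gripper_width': np.float64(0.999)}
scene [[394.81382727   0.         282.05811638]
 [  0.         394.81382727 209.12050305]
 [  0.           0.           1.        ]] [-0.00273062  0.          0.          0.          0.        ] [[-0.45402841  0.89093515 -0.00963101]
 [ 0.72173415  0.36142075 -0.59031759]
 [-0.52245384 -0.27497199 -0.80711362]] [ 0.24796319 -0.36029625  1.21839849]
side [[379.64784598   0.         277.35084558]
 [  0.         379.64784598 210.08229848]
 [  0.           0.           1.        ]] [-0.03064679  0.          0.          0.          0.        ] [[-0.75568259 -0.65487803  0.00886513]
 [-0.3739903   0.42036715 -0.82669384]
 [ 0.53765703 -0.62803361 -0.56258217]] [0.44709045 0.3037136  0.66262239]
wrist [[291.93158799   0.         283.21285558]
 [  0.         291.93158799 209.06458417]
 [  0.           0.           1.        ]] [-0.06155498  0.          0.          0.          0.        ] [[ 0.41573014 -0.90948597 -0.00193033]
 [-0.87025631 -0.39841294  0.28969136]
 [-0.2642393  -0.11875355 -0.95711817]] [-0.62484099 -0.03854498  0.37998164]
```

```bash
python3 -c "
import cv2,numpy as np
a,b=[cv2.imread(f'pics/{n}0.png') for n in('scene','side')]
cv2.imwrite('pics/s.png',cv2.resize(a,(800,600)));cv2.imwrite('pics/d.png',cv2.resize(b,(800,600)))"
```

```text
(no output)
```

View pics/s.png

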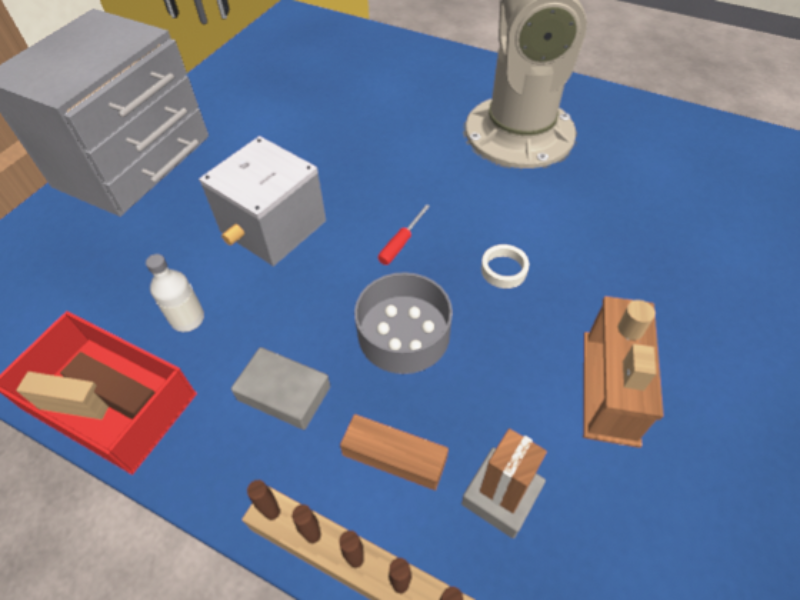

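View pics/d.png

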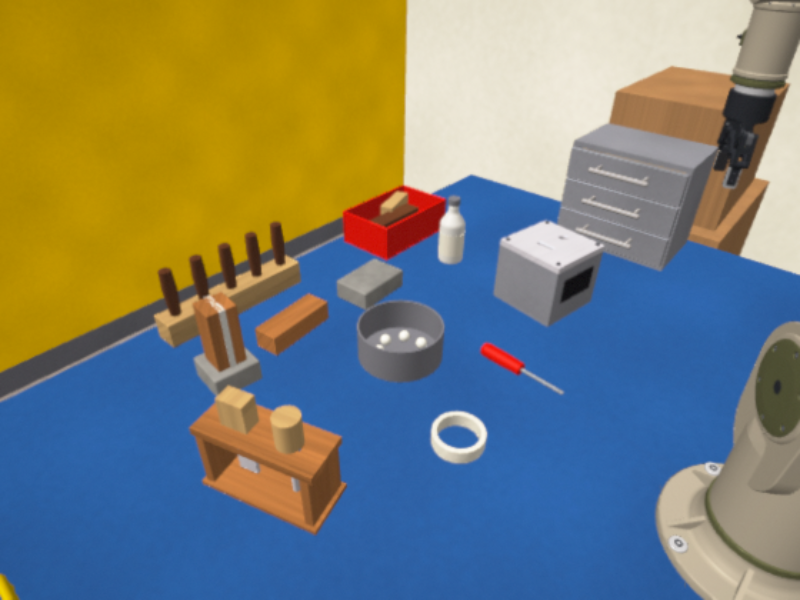

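The scene view shows the oak block at about (640,367), the round grip (637,320), tub rim centre (403,310), and box lid (260,175) with two dark marks. In the side view the block is at (237,410), the grip (287,428), and the tub (400,330).

```bash
cat > h.py <<'E'
import cv2,numpy as np
from scipy.spatial.transform import Rotation as Ro
from bench import r, snapshot
def snap(n,f=None):
    d=snapshot(n)
    if f: cv2.imwrite(f"pics/{f}.png",d["color"])
    return d
def ray(d,p):
    u=cv2.undistortPoints(np.array(p,float).reshape(-1,1,2),d["intrinsics"],np.array(d["D"])).reshape(-1,2)
    v=np.c_[u,np.ones(len(u))]@d["R"]
    return -d["R"].T@d["t"],v/np.linalg.norm(v,axis=1,keepdims=True)
def plane(d,p,z):
    c,v=ray(d,p); return c+v*((z-c[2])/v[:,2])[:,None]
def proj(d,X):
    return cv2.projectPoints(np.array(X,float).reshape(-1,3),cv2.Rodrigues(d["R"])[0],d["t"],d["intrinsics"],np.array(d["D"]))[0].reshape(-1,2)
def tri(obs):
    A=np.zeros((3,3));b=np.zeros(3)
    for d,p in obs:
        c,v=ray(d,[p]);v=v[0];M=np.eye(3)-np.outer(v,v);A+=M;b+=M@c
    return np.linalg.solve(A,b)
def totool(X):
    s=r.read_state();return Ro.from_quat(s["tool_rot"]).inv().apply(np.array(X)-s["eef_pos"])
E
python3 - <<'E'
from h import *
S=snap("scene");D=snap("side")
f=.7
def T(a,b): return np.round(tri([(S,np.array(a)*f),(D,np.array(b)*f)]),4)
print("block top",T((643,351),(240,394)))
print("grip top",T((638,310),(287,411)))
print("rack corners",T((607,298),(341,437)),T((654,303),(300,410)) )
print("tub rim L/R plane", np.round(plane(S,np.array([(356,312),(451,312),(403,276)])*f,.065),3))
print("lid corners S",np.round(plane(S,np.array([(259,138),(201,180),(261,212),(318,170)])*f,.13),3))
print("lid corners D",np.round(plane(D,np.array([(547,222),(497,241),(555,267),(603,246)])*f,.13),3))
for n,p in dict(lamp=(505,510),slab=(283,390),offcut=(393,452),tape=(505,265),glue=(185,320),driver=(400,240),rackfoot=(615,440)).items(): print(n,np.round(plane(S,[np.array(p)*f],.0),3))
for n,d in(("S",S),("D",D)):
    h=cv2.cvtColor(d["color"],cv2.COLOR_BGR2HSV);m=cv2.inRange(h,(13,60,120),(28,160,255))
    k,l,st,c=cv2.connectedComponentsWithStats(m)
    print(n,[(np.round(c[i]/f),st[i,4]) for i in range(1,k) if st[i,4]>60])
    # sample colours
p=np.int32([643,351])*7//10;print(cv2.cvtColor(S["color"],cv2.COLOR_BGR2HSV)[p[1],p[0]])
E
```

```text
block top [0.5471 0.3424 0.1565]
grip top [0.4846 0.3219 0.1543]
rack corners [0.4415 0.2811 0.1062] [0.4675 0.3277 0.1656]
tub rim L/R plane [[ 0.605 -0.05   0.065]
 [ 0.54   0.08   0.065]
 [ 0.511 -0.017  0.065]]
lid corners S [[ 0.39  -0.368  0.13 ]
 [ 0.525 -0.39   0.13 ]
 [ 0.541 -0.255  0.13 ]
 [ 0.416 -0.227  0.13 ]]
lid corners D [[ 0.519 -0.387  0.13 ]
 [ 0.551 -0.247  0.13 ]
 [ 0.421 -0.232  0.13 ]
 [ 0.389 -0.366  0.13 ]]
lamp [[0.758 0.261 0.   ]]
slab [[ 0.744 -0.104  0.   ]]
offcut [[0.755 0.091 0.   ]]
tape [[0.362 0.109 0.   ]]
glue [[ 0.71  -0.323  0.   ]]
driver [[ 0.392 -0.085  0.   ]]
rackfoot [[0.596 0.366 0.   ]]
S [(array([ 9., 36.]), np.int32(458)), (array([191.,  22.]), np.int32(2342)), (array([343.,   9.]), np.int32(106)), (array([345.,   4.]), np.int32(73)), (array([ 15., 170.]), np.int32(1204)), (array([233., 233.]), np.int32(145)), (array([639., 346.]), np.int32(1051)), (array([ 63., 394.]), np.int32(1300)), (array([341., 555.]), np.int32(3243))]
D [(array([405.,  92.]), np.int32(167)), (array([675., 104.]), np.int32(3376)), (array([721., 209.]), np.int32(1372)), (array([393., 202.]), np.int32(176)), (array([253., 281.]), np.int32(845)), (array([176., 318.]), np.int32(446)), (array([236., 409.]), np.int32(773)), (array([286., 429.]), np.int32(647))]
[ 18  97 227]
```

```bash
python3 - <<'E'
from h import *
d=snap("wrist");s=r.read_state();R=Ro.from_quat(s["tool_rot"]).as_matrix()
c=-d["R"].T@d["t"];print("cam in tool",R.T@(c-s["eef_pos"]),"axes in tool",(R.T@d["R"].T).round(3))
print(R.round(3),"proj box",proj(d,[0.47,-.31,.13]))
print(totool([.44,-.40,.33]).round(3))
E
```

```text
cam in tool [ 0.0730989   0.00076401 -0.1431552 ] axes in tool [[-0.    -0.957 -0.29 ]
 [ 1.    -0.    -0.   ]
 [ 0.    -0.29   0.957]]
[[ 0.909  0.416 -0.   ]
 [ 0.416 -0.909  0.001]
 [ 0.    -0.001 -1.   ]] proj box [[  84.52066499 -175.37924613]]
[ 0.234 -0.078 -0.099]
```

```bash
python3 -c "
from h import *;print(totool([.455,-.32,.26]))"
```

```text
[ 0.28071207 -0.14459479 -0.02895632]
```

```bash
echo '[{"jaw": 1, "d": [0.035, -0.018, -0.03]}, {"jaw": 1, "d": [0.07, -0.036, -0.03]}, {"jaw": 1, "d": [0.105, -0.054, -0.03]}, {"jaw": 1, "d": [0.14, -0.072, -0.03]}, {"jaw": 1, "d": [0.175, -0.09, -0.03]}, {"jaw": 1, "d": [0.21, -0.108, -0.03]}, {"jaw": 1, "d": [0.245, -0.126, -0.03]}, {"jaw": 1, "d": [0.28, -0.145, -0.03]}, {"jaw": 1, "d": [0.28, -0.145, -0.03]}, {"jaw": 1, "d": [0.28, -0.145, -0.03]}]' | python3 steer.py
python3 -c "
from h import *;d=snap('wrist','box1');np.savez('pics/box1.npz',**d)"
```

```text
time_s: 1.13
eef_pos: [0.4562, -0.3171, 0.2614]
tool_rot: [0.976, 0.216, 0.0, -0.0]
force: [0.2, -0.9, -0.6]
gripper_width: 0.999
gripper_force: 0.0
```

View pics/box1.png

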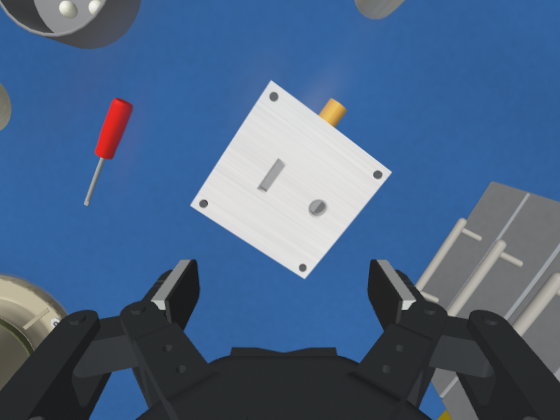

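The wrist view shows the straight slot centred about (271,175), the round hole (317,207), and lid corners (272,81), (391,172), (305,278), (191,206). I'll shift a little for a second view of it.

```bash
echo '[{"jaw": 1, "d": [0.02, -0.034, 0]}, {"jaw": 1, "d": [0.04, -0.068, 0]}, {"jaw": 1, "d": [0.04, -0.068, 0]}, {"jaw": 1, "d": [0.04, -0.068, 0]}]' | python3 steer.py | head -2
cat >> h.py <<'E'
def slot(d,guess):
    g=cv2.cvtColor(d["color"],cv2.COLOR_BGR2GRAY)
    x,y=np.int32(proj(d,guess)[0]);w=30
    h=cv2.cvtColor(d["color"],cv2.COLOR_BGR2HSV)
    c=g[y-w:y+w,x-w:x+w]
    m=(cv2.resize(c,None,fx=4,fy=4,interpolation=cv2.INTER_CUBIC)<180).astype(np.uint8)
    k,l,st,ce=cv2.connectedComponentsWithStats(m)
    out=[]
    for i in range(1,k):
        if st[i,4]<300: continue
        cs=cv2.findContours((l==i).astype(np.uint8),0,2)[0][0]
        rc=cv2.minAreaRect(cs);out.append((np.array(rc[0])/4-.375+[x-w,y-w],(cv2.boxPoints(rc)/4-.375+[x-w,y-w]),st[i,4]/16,np.array(rc[1])/4))
    return out
E
python3 - <<'E'
from h import *
d1=dict(np.load('pics/box1.npz'));d2=snap('wrist','box2');np.savez('pics/box2.npz',**d2)
lid=plane(d1,[(271.5,175)],.13)[0];print(lid,plane(d1,[(317,207),(272,81),(391,172),(305,278),(191,206)],.13).round(4))
res=[]
for d in(d1,d2):
    o=slot(d,lid)
    for c,b,a,wh in o: print(c.round(1),a,wh.round(1),plane(d,[c],.13).round(4),plane(d,b,.13)[:,:2].round(4).tolist())
E
```

```text
time_s: 1.52
eef_pos: [0.4623, -0.2408, 0.2617]
[ 0.47346905 -0.29752126  0.13      ] [[ 0.4634 -0.3511  0.13  ]
 [ 0.5498 -0.2635  0.13  ]
 [ 0.5244 -0.3997  0.13  ]
 [ 0.3879 -0.3751  0.13  ]
 [ 0.412  -0.2381  0.13  ]]
[271.1 175.6] 331.25 [ 9.7 36.7] [[ 0.4727 -0.2974  0.13  ]] [[0.456, -0.2897], [0.4907, -0.296], [0.4891, -0.3049], [0.4542, -0.2989]]
[338.4 212.9] 251.5 [ 8.  35.4] [[ 0.4728 -0.297   0.13  ]] [[0.4562, -0.2897], [0.4908, -0.2962], [0.4889, -0.3042], [0.4542, -0.2979]]
```

```bash
echo '[{"jaw": 1, "d": [0.022, -0.035, -0.004]}, {"jaw": 1, "d": [0.044, -0.07, -0.008]}, {"jaw": 1, "d": [0.066, -0.105, -0.012]}, {"jaw": 1, "d": [0.088, -0.14, -0.016]}, {"jaw": 1, "d": [0.11, -0.175, -0.02]}, {"jaw": 1, "d": [0.132, -0.21, -0.024]}, {"jaw": 1, "d": [0.154, -0.245, -0.028]}, {"jaw": 1, "d": [0.176, -0.28, -0.032]}, {"jaw": 1, "d": [0.198, -0.315, -0.036]}, {"jaw": 1, "d": [0.22, -0.35, -0.04]}]' | python3 steer.py | head -2
echo '[{"jaw": 1, "d": [0.02, -0.03, 0]}, {"jaw": 1, "d": [0.04, -0.06, 0]}, {"jaw": 1, "d": [0.06, -0.09, 0]}, {"jaw": 1, "d": [0.06, -0.09, 0]}, {"jaw": 1, "d": [0.06, -0.09, 0]}]' | python3 steer.py | head -2
python3 -c "
from h import *;d=snap('wrist','r1');np.savez('pics/r1.npz',**d)"
echo '[{"jaw": 1, "d": [0.02, -0.03, 0]}, {"jaw": 1, "d": [0.04, -0.06, 0]}, {"jaw": 1, "d": [0.04, -0.06, 0]}, {"jaw": 1, "d": [0.04, -0.06, 0]}]' | python3 steer.py | head -2
python3 -c "
from h import *;d=snap('wrist','r2');np.savez('pics/r2.npz',**d)
a=cv2.imread('pics/r1.png');b=d['color'];cv2.imwrite('pics/r12.png',np.vstack([a[:300],b[:300]]))"
```

```text
time_s: 2.4
eef_pos: [0.5182, 0.1671, 0.3015]
time_s: 2.82
eef_pos: [0.5348, 0.2753, 0.3001]
time_s: 3.2
eef_pos: [0.5462, 0.3456, 0.3004]
```

View pics/r12.png

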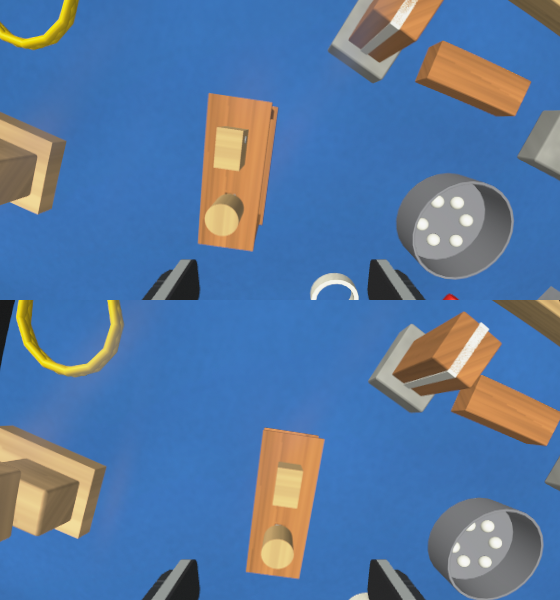

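The pictures show the block top at about (228,148) in view 1 and (287,188) in view 2. The round grips are at (222,219) and (277,253), and the tub is well clear at (455,225).

```bash
python3 - <<'E'
from h import *
r1,r2=[dict(np.load(f'pics/r{i}.npz')) for i in(1,2)]
H=[cv2.cvtColor(d["color"],cv2.COLOR_BGR2HSV) for d in(r1,r2)]
for i,p in((0,(228,148)),(0,(245,150)),(1,(287,190)),(1,(288,170)),(1,(288,215)),(1,(277,253))): print(p,H[i][p[1],p[0]])
Q=[]
for h,d,w in((H[0],r1,(205,110,50,66)),(H[1],r2,(262,150,55,66))):
    x,y,W,hh=w
    c=cv2.resize(h[y:y+hh,x:x+W],None,fx=4,fy=4,interpolation=cv2.INTER_CUBIC)
    m=((c[...,2]>195)&(c[...,0]>17)&(c[...,1]<140)).astype(np.uint8)
    m=cv2.morphologyEx(m,cv2.MORPH_OPEN,np.ones((9,9)))
    k,l,st,ce=cv2.connectedComponentsWithStats(m);i=1+np.argmax(st[1:,4])
    rc=cv2.minAreaRect(cv2.findContours((l==i).astype(np.uint8),0,2)[0][0])
    b=cv2.boxPoints(rc)/4-.375+[x,y];ct=ce[i]/4-.375+[x,y];Q.append((d,ct))
    P=plane(d,b,.15)[:,:2]
    print("ct",ct.round(1),b.round(1).tolist(),plane(d,[ct],.15).round(4),P.round(4).tolist(),[np.degrees(np.arctan2(*(P[j+1]-P[j])[::-1])).round(1) for j in range(3)],[np.linalg.norm(P[j+1]-P[j]).round(4) for j in range(3)])
print("tri block top",tri(Q))
# rack top corners by hand, 2 views
for a,b in(((209,94),(264,429-300)),((272,102),(324,438-300)),((252,250),(299,578-300)),((198,243),(247,573-300))): print(tri([(r1,a),(r2,b)]).round(4))
# tub rim in r2 & r1: beads
E
```

```text
(228, 148) [ 20 110 225]
(245, 150) [ 17 111 122]
(287, 190) [ 20 110 228]
(288, 170) [ 20 107 231]
(288, 215) [ 14 155 206]
(277, 253) [ 20 110 227]
ct [227.7 148.5] [[212.2, 167.8], [216.5, 126.6], [242.9, 129.4], [238.6, 170.6]] [[0.5547 0.3443 0.15  ]] [[0.5303, 0.3516], [0.5698, 0.3621], [0.578, 0.3376], [0.5388, 0.3261]] [np.float64(15.0), np.float64(-71.6), np.float64(-163.6)] [np.float64(0.0409), np.float64(0.0258), np.float64(0.0409)]
ct [287.2 187.5] [[271.7, 204.7], [277.5, 166.6], [302.8, 170.5], [297.0, 208.5]] [[0.5547 0.3443 0.15  ]] [[0.5313, 0.3513], [0.5702, 0.3622], [0.5773, 0.3373], [0.5385, 0.3254]] [np.float64(15.6), np.float64(-74.1), np.float64(-163.0)] [np.float64(0.0404), np.float64(0.0259), np.float64(0.0405)]
tri block top [0.55479007 0.34430303 0.15029039]
[0.595  0.3916 0.1028]
[0.6151 0.325  0.1009]
[0.4451 0.2763 0.1108]
[0.4278 0.3406 0.1164]
```

```bash
python3 -c "
from h import *;print(totool([.5547,.3443,.17]),totool([.5547,.3443,.113]),Ro.from_quat(r.read_state()['tool_rot']).as_euler('xyz',degrees=True))"
```

```text
[0.00737825 0.00304277 0.13088362] [0.00741204 0.00297908 0.18788358] [1.79935978e+02 3.39722125e-02 2.44260277e+01]
```

```bash
echo '[{"jaw": 1, "d": [0.007, 0.003, 0.03], "rot": [0, 0, 0.07]}, {"jaw": 1, "d": [0.007, 0.003, 0.06], "rot": [0, 0, 0.14]}, {"jaw": 1, "d": [0.007, 0.003, 0.09], "rot": [0, 0, 0.14]}, {"jaw": 1, "d": [0.007, 0.003, 0.12], "rot": [0, 0, 0.14]}, {"jaw": 1, "d": [0.007, 0.003, 0.14], "rot": [0, 0, 0.14]}, {"jaw": 1, "d": [0.007, 0.003, 0.155], "rot": [0, 0, 0.14]}, {"jaw": 1, "d": [0.007, 0.003, 0.17], "rot": [0, 0, 0.14]}, {"jaw": 1, "d": [0.007, 0.003, 0.18], "rot": [0, 0, 0.14]}, {"jaw": 1, "d": [0.007, 0.003, 0.188], "rot": [0, 0, 0.14]}, {"jaw": 1, "d": [0.007, 0.003, 0.188], "rot": [0, 0, 0.14]}]' | python3 steer.py
python3 -c "
from h import *;print(totool([.5547,.3443,.113]),Ro.from_quat(r.read_state()['tool_rot']).as_euler('xyz',degrees=True))"
```

```text
time_s: 4.08
eef_pos: [0.5535, 0.344, 0.112]
tool_rot: [0.99, 0.143, -0.001, 0.001]
force: [-0.1, 0.7, 0.8]
gripper_width: 1.001
gripper_force: 0.0
[ 1.23966524e-03  9.77357737e-05 -9.67726077e-04] [1.79914554e+02 8.91134196e-02 1.64113672e+01]
```

Well aligned; now close at 60 N.

```bash
echo '[{"jaw": 0}, {"jaw": 0}, {"jaw": 0}, {"jaw": 0}, {"jaw": 0}, {"jaw": 0}, {"jaw": 0}, {"jaw": 0}, {"jaw": 0}, {"jaw": 0}]' | python3 steer.py 60
```

```text
time_s: 4.92
eef_pos: [0.5534, 0.3467, 0.1141]
tool_rot: [0.99, 0.144, 0.001, -0.0]
force: [-0.7, -1.0, 5.9]
gripper_width: 0.298
gripper_force: 59.6
```

```bash
echo '[{"jaw": 0, "d": [0, 0, -0.01]}, {"jaw": 0, "d": [0, 0, -0.025]}, {"jaw": 0, "d": [0, 0, -0.045]}, {"jaw": 0, "d": [0, 0, -0.065]}, {"jaw": 0, "d": [0, 0, -0.09]}, {"jaw": 0, "d": [0, 0, -0.115]}, {"jaw": 0, "d": [0, 0, -0.14]}, {"jaw": 0, "d": [0, 0, -0.165]}, {"jaw": 0, "d": [0, 0, -0.165]}, {"jaw": 0, "d": [0, 0, -0.165]}]' | python3 steer.py
python3 - <<'E'
from h import *
s=r.read_state();print(Ro.from_quat(s['tool_rot']).as_euler('xyz',degrees=True))
S=snap("scene");D=snap("side");W=snap("wrist","w3")
np.savez('pics/S3.npz',**S);np.savez('pics/D3.npz',**D);np.savez('pics/W3.npz',**W)
X=s["eef_pos"]+[0,0,-.04]
o=[]
for d,n in((S,'s'),(D,'d')):
    x,y=np.int32(proj(d,X)[0]);x0,y0=max(x-50,0),max(y-70,0);print(n,x0,y0);c=d["color"][y0:y0+150,x0:x0+100];o.append(cv2.resize(c,(400,600),interpolation=cv2.INTER_CUBIC))
cv2.imwrite('pics/g3.png',np.hstack(o))
E
```

```text
time_s: 5.75
eef_pos: [0.5533, 0.3469, 0.2802]
tool_rot: [0.99, 0.144, 0.001, -0.001]
force: [0.7, 0.5, -1.9]
gripper_width: 0.297
gripper_force: 59.0
[-1.79940391e+02 -1.57354819e-01  1.65607989e+01]
s 419 153
d 105 167
```

View pics/g3.png

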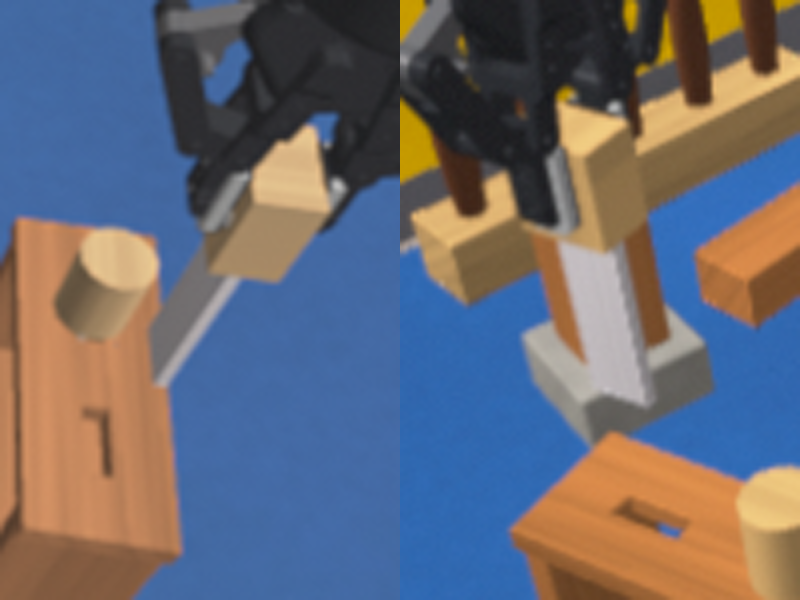

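The block is held squarely, with the bar vertical and the rack undisturbed. Bar tip corners in the crop are at about (160,383) in the scene view and (650,403) in the side view. Next, the tub centre.

```bash
python3 - <<'E'
from h import *
from scipy.optimize import least_squares
for n,g in(("S3",(.57,.01,.04)),("D3",(.57,.01,.04))):
    d=dict(np.load(f'pics/{n}.npz'));h=cv2.cvtColor(d["color"],cv2.COLOR_BGR2HSV)
    m=((h[...,1]<110)).astype(np.uint8);k,l,st,ce=cv2.connectedComponentsWithStats(m)
    x,y=np.int32(proj(d,g)[0]);i=l[y,x]
    ct=max(cv2.findContours((l==i).astype(np.uint8),0,1)[0],key=len).reshape(-1,2).astype(float)
    far=ct[ct[:,1]<ct[:,1].min()+.35*np.ptp(ct[:,1])]
    P=plane(d,far,.065)[:,:2]
    for fixed in(1,0):
        f=least_squares(lambda p:np.hypot(*(P-p[:2]).T)-(.075 if fixed else p[2]),[.57,.01,.075],loss='soft_l1',f_scale=.001)
        print(n,st[i],f.x.round(4),np.abs(f.fun).mean().round(4))
    c=f.x
    # beads
    b=cv2.inRange(h,(0,0,200),(180,40,255));k,l,st,ce=cv2.connectedComponentsWithStats(b)
    Q=[plane(d,[ce[j]],.016)[0][:2] for j in range(1,k) if 15<st[j,4]<300]
    print([q.round(3).tolist() for q in Q if np.hypot(*(q-[.575,.01]))<.08])
C=np.array([.573,.012,.25]);print(totool(C))
E
```

```text
S3 [ 248  190   69   72 3991] [0.5702 0.0128 0.075 ] 0.0007
S3 [ 248  190   69   72 3991] [0.5695 0.0124 0.0744] 0.0007
[[0.549, -0.021], [0.534, 0.015], [0.584, -0.016], [0.549, 0.047], [0.602, 0.014], [0.59, 0.043]]
D3 [ 236  179   75   89 4062] [ 0.7177 -0.0565  0.075 ] 0.0114
D3 [ 236  179   75   89 4062] [ 0.7144 -0.0638  0.0653] 0.0092
[[0.591, -0.018], [0.609, 0.013], [0.555, -0.022]]
[-0.07552994  0.32580616  0.02729579]
```

```bash
echo '[{"jaw": 0, "d": [-0.004, 0.018, 0]}, {"jaw": 0, "d": [-0.012, 0.05, 0]}, {"jaw": 0, "d": [-0.02, 0.085, 0]}, {"jaw": 0, "d": [-0.03, 0.12, 0.005]}, {"jaw": 0, "d": [-0.039, 0.16, 0.01]}, {"jaw": 0, "d": [-0.048, 0.2, 0.015]}, {"jaw": 0, "d": [-0.058, 0.24, 0.02]}, {"jaw": 0, "d": [-0.067, 0.28, 0.025]}, {"jaw": 0, "d": [-0.074, 0.31, 0.03]}, {"jaw": 0, "d": [-0.0775, 0.325, 0.03]}]' | python3 steer.py | head -1
echo '[{"jaw": 0}, {"jaw": 0}, {"jaw": 0}]' | python3 steer.py
python3 -c "
from h import *;d=snap('wrist','t1');np.savez('pics/t1.npz',**d)"
```

```text
time_s: 6.73
time_s: 6.98
eef_pos: [0.5709, 0.014, 0.2477]
tool_rot: [0.989, 0.145, -0.001, -0.001]
force: [0.1, 0.6, -0.4]
gripper_width: 0.298
gripper_force: 59.1
```

View pics/t1.png

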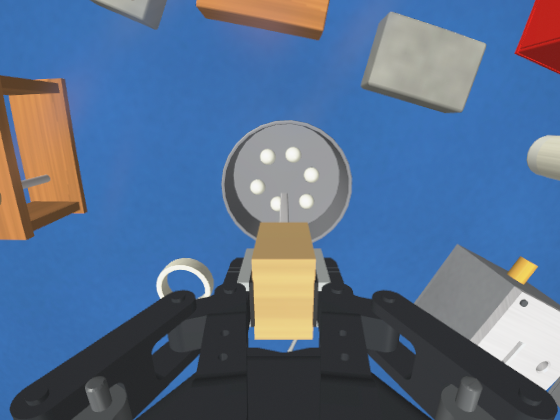

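The wrist view shows the tub rim from (222,185) to (351,185) with its top at (287,121), six beads in a ring round (285,180), and the bar edge-on above the ring's near part.

```bash
python3 - <<'E'
from h import *
from scipy.optimize import least_squares
d=dict(np.load('pics/t1.npz'))
P=plane(d,[(222,185),(351,185),(287,121),(232,150),(341,150),(240,227),(334,228)],.065)[:,:2]
f=least_squares(lambda p:np.hypot(*(P-p[:2]).T)-p[2],[.57,.01,.075]);print(f.x.round(4),f.fun.round(4))
B=plane(d,[(267,156),(292,154),(311,175),(306,201),(277,204),(257,187)],.015)[:,:2];print(B.round(4).tolist(),np.hypot(*(B-f.x[:2]).T).round(4))
print(r.read_state()["eef_pos"],totool([*f.x[:2],.109]))
E
```

```text
[0.5718 0.0095 0.0738] [ 0.0002 -0.0004 -0.0001  0.0005 -0.0002 -0.0007  0.0008]
[[0.5939, 0.042], [0.6055, 0.0121], [0.5867, -0.0195], [0.5514, -0.024], [0.5363, 0.0119], [0.5511, 0.0436]] [0.0394 0.0338 0.0326 0.0392 0.0355 0.0399]
[0.57100716 0.01455581 0.24792179] [-0.00066913  0.00526567  0.13891623]
```

```bash
echo '[{"jaw": 0, "d": [-0.001, 0.003, 0.03]}, {"jaw": 0, "d": [-0.001, 0.003, 0.06]}, {"jaw": 0, "d": [-0.001, 0.003, 0.08]}, {"jaw": 0, "d": [-0.001, 0.003, 0.1]}, {"jaw": 0, "d": [-0.001, 0.003, 0.11]}, {"jaw": 0, "d": [-0.001, 0.003, 0.12]}, {"jaw": 0, "d": [-0.001, 0.003, 0.13]}, {"jaw": 0, "d": [-0.001, 0.003, 0.138]}, {"jaw": 0, "d": [-0.001, 0.003, 0.138]}, {"jaw": 0, "d": [-0.001, 0.003, 0.138]}]' | python3 steer.py
```

```text
time_s: 7.87
eef_pos: [0.5713, 0.0097, 0.1105]
tool_rot: [0.99, 0.144, 0.0, -0.0]
force: [-0.4, 0.4, -1.2]
gripper_width: 0.294
gripper_force: 59.2
```

```bash
echo '[{"jaw": 0, "d": [0.006, 0.002, 0]}, {"jaw": 0, "d": [0.009, 0.006, 0]}, {"jaw": 0, "d": [0.009, 0.013, 0]}, {"jaw": 0, "d": [0.006, 0.019, 0]}, {"jaw": 0, "d": [0, 0.023, 0]}, {"jaw": 0, "d": [-0.008, 0.025, 0]}, {"jaw": 0, "d": [-0.016, 0.023, 0]}, {"jaw": 0, "d": [-0.024, 0.018, 0]}, {"jaw": 0, "d": [-0.029, 0.01, 0]}, {"jaw": 0, "d": [-0.032, 0, 0]}]' | python3 steer.py | grep -v rot
echo '[{"jaw": 0, "d": [0.002, -0.01, 0]}, {"jaw": 0, "d": [0.006, -0.019, 0]}, {"jaw": 0, "d": [0.013, -0.026, 0]}, {"jaw": 0, "d": [0.022, -0.03, 0]}, {"jaw": 0, "d": [0.032, -0.032, 0]}, {"jaw": 0, "d": [0.042, -0.03, 0]}, {"jaw": 0, "d": [0.051, -0.026, 0]}, {"jaw": 0, "d": [0.058, -0.019, 0]}, {"jaw": 0, "d": [0.062, -0.01, 0]}, {"jaw": 0, "d": [0.064, 0, 0]}]' | python3 steer.py|grep -v rot
```

```text
time_s: 8.7
eef_pos: [0.5393, 0.0008, 0.1104]
force: [-0.3, -0.7, -0.6]
gripper_width: 0.293
gripper_force: 59.1
time_s: 9.53
eef_pos: [0.6029, 0.0182, 0.11]
force: [-0.6, 0.9, -0.6]
gripper_width: 0.296
gripper_force: 59.3
```

```bash
echo '[{"jaw": 0, "d": [-0.002, 0.01, 0]}, {"jaw": 0, "d": [-0.006, 0.019, 0]}, {"jaw": 0, "d": [-0.013, 0.026, 0]}, {"jaw": 0, "d": [-0.022, 0.03, 0]}, {"jaw": 0, "d": [-0.032, 0.032, 0]}, {"jaw": 0, "d": [-0.042, 0.03, 0]}, {"jaw": 0, "d": [-0.051, 0.026, 0]}, {"jaw": 0, "d": [-0.058, 0.019, 0]}, {"jaw": 0, "d": [-0.062, 0.01, 0]}, {"jaw": 0, "d": [-0.064, 0, 0]}]' | python3 steer.py|grep -v rot
echo '[{"jaw": 0, "d": [0.002, -0.01, 0]}, {"jaw": 0, "d": [0.006, -0.019, 0]}, {"jaw": 0, "d": [0.013, -0.026, 0]}, {"jaw": 0, "d": [0.022, -0.03, 0]}, {"jaw": 0, "d": [0.032, -0.032, 0]}, {"jaw": 0, "d": [0.042, -0.03, 0]}, {"jaw": 0, "d": [0.051, -0.026, 0]}, {"jaw": 0, "d": [0.058, -0.019, 0]}, {"jaw": 0, "d": [0.062, -0.01, 0]}, {"jaw": 0, "d": [0.064, 0, 0]}]' | python3 steer.py|grep -v rot
python3 -c "
from h import *;d=snap('wrist','t2')"
```

```text
time_s: 10.37
eef_pos: [0.5395, 0.001, 0.1106]
force: [-0.5, 0.1, -1.2]
gripper_width: 0.301
gripper_force: 59.3
time_s: 11.2
eef_pos: [0.603, 0.0182, 0.11]
force: [-0.7, 0.1, -1.4]
gripper_width: 0.296
gripper_force: 59.3
```

View pics/t2.png

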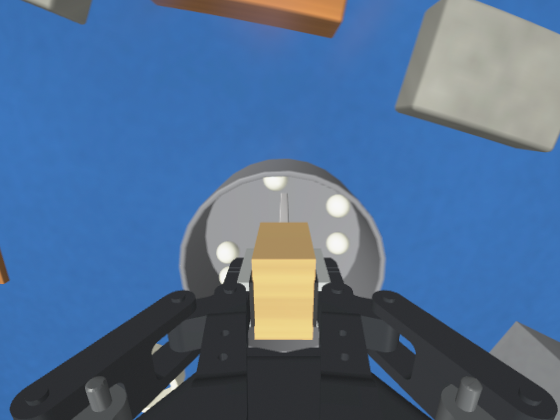

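Beads at (276,182), (338,206), (338,243) and (228,252) are being stirred and are still in the tub; the bar is straight in the grip. Two more rounds and a bit.

```bash
echo '[{"jaw": 0, "d": [-0.002, 0.01, 0]}, {"jaw": 0, "d": [-0.006, 0.019, 0]}, {"jaw": 0, "d": [-0.013, 0.026, 0]}, {"jaw": 0, "d": [-0.022, 0.03, 0]}, {"jaw": 0, "d": [-0.032, 0.032, 0]}, {"jaw": 0, "d": [-0.042, 0.03, 0]}, {"jaw": 0, "d": [-0.051, 0.026, 0]}, {"jaw": 0, "d": [-0.058, 0.019, 0]}, {"jaw": 0, "d": [-0.062, 0.01, 0]}, {"jaw": 0, "d": [-0.064, 0, 0]}]' | python3 steer.py|grep force
echo '[{"jaw": 0, "d": [0.002, -0.01, 0]}, {"jaw": 0, "d": [0.006, -0.019, 0]}, {"jaw": 0, "d": [0.013, -0.026, 0]}, {"jaw": 0, "d": [0.022, -0.03, 0]}, {"jaw": 0, "d": [0.032, -0.032, 0]}, {"jaw": 0, "d": [0.042, -0.03, 0]}, {"jaw": 0, "d": [0.051, -0.026, 0]}, {"jaw": 0, "d": [0.058, -0.019, 0]}, {"jaw": 0, "d": [0.062, -0.01, 0]}, {"jaw": 0, "d": [0.064, 0, 0]}]' | python3 steer.py|grep force
echo '[{"jaw": 0, "d": [-0.002, 0.01, 0]}, {"jaw": 0, "d": [-0.006, 0.019, 0]}, {"jaw": 0, "d": [-0.013, 0.026, 0]}, {"jaw": 0, "d": [-0.022, 0.03, 0]}, {"jaw": 0, "d": [-0.032, 0.032, 0]}, {"jaw": 0, "d": [-0.042, 0.03, 0]}, {"jaw": 0, "d": [-0.051, 0.026, 0]}, {"jaw": 0, "d": [-0.058, 0.019, 0]}, {"jaw": 0, "d": [-0.062, 0.01, 0]}, {"jaw": 0, "d": [-0.064, 0, 0]}]' | python3 steer.py|grep force
echo '[{"jaw": 0, "d": [0.002, -0.01, 0]}, {"jaw": 0, "d": [0.006, -0.019, 0]}, {"jaw": 0, "d": [0.013, -0.026, 0]}, {"jaw": 0, "d": [0.022, -0.03, 0]}, {"jaw": 0, "d": [0.032, -0.032, 0]}, {"jaw": 0, "d": [0.042, -0.03, 0]}, {"jaw": 0, "d": [0.051, -0.026, 0]}, {"jaw": 0, "d": [0.058, -0.019, 0]}, {"jaw": 0, "d": [0.062, -0.01, 0]}, {"jaw": 0, "d": [0.064, 0, 0]}]' | python3 steer.py|grep force
echo '[{"jaw": 0, "d": [-0.002, 0.01, 0]}, {"jaw": 0, "d": [-0.006, 0.019, 0]}, {"jaw": 0, "d": [-0.013, 0.026, 0]}, {"jaw": 0, "d": [-0.022, 0.03, 0]}, {"jaw": 0, "d": [-0.032, 0.032, 0]}, {"jaw": 0, "d": [-0.042, 0.03, 0]}, {"jaw": 0, "d": [-0.051, 0.026, 0]}, {"jaw": 0, "d": [-0.058, 0.019, 0]}, {"jaw": 0, "d": [-0.062, 0.01, 0]}, {"jaw": 0, "d": [-0.064, 0, 0]}]' | python3 steer.py
echo '[{"jaw": 0, "d": [0.008, 0, 0]}, {"jaw": 0, "d": [0.016, 0, 0]}, {"jaw": 0, "d": [0.024, 0, 0]}, {"jaw": 0, "d": [0.03, 0, 0]}, {"jaw": 0, "d": [0.03, 0, -0.01]}, {"jaw": 0, "d": [0.03, 0, -0.025]}, {"jaw": 0, "d": [0.03, 0, -0.05]}, {"jaw": 0, "d": [0.03, 0, -0.08]}, {"jaw": 0, "d": [0.03, 0, -0.11]}, {"jaw": 0, "d": [0.03, 0, -0.14]}]' | python3 steer.py
echo '[{"jaw": 0, "d": [0, 0, -0.03]}, {"jaw": 0, "d": [0, 0, -0.035]}, {"jaw": 0, "d": [0, 0, -0.035]}]' | python3 steer.py
python3 -c "
from h import *
s=r.read_state();print(Ro.from_quat(s['tool_rot']).as_euler('xyz',degrees=True),totool([.4728,-.2972,.28]))
d=snap('wrist','t3')"
```

```text
force: [0.2, 0.6, -0.6]
gripper_force: 59.2
force: [-0.9, 0.8, -1.7]
gripper_force: 59.2
force: [0.1, -0.3, -1.4]
gripper_force: 59.2
force: [0.0, 0.3, -1.2]
gripper_force: 59.2
time_s: 15.42
eef_pos: [0.5395, 0.001, 0.1105]
tool_rot: [0.99, 0.144, 0.0, 0.0]
force: [0.1, -0.3, -1.2]
gripper_width: 0.3
gripper_force: 59.2
time_s: 16.25
eef_pos: [0.5692, 0.0089, 0.2523]
tool_rot: [0.99, 0.144, -0.0, -0.0]
force: [0.1, -0.6, -0.7]
gripper_width: 0.298
gripper_force: 59.2
time_s: 16.5
eef_pos: [0.5706, 0.0092, 0.2885]
tool_rot: [0.99, 0.144, 0.003, 0.0]
force: [-0.1, 0.3, -1.2]
gripper_width: 0.298
gripper_force: 59.3
[179.92406624  -0.28974854  16.53626084] [-0.1810114   0.26582787  0.00795419]
```

View pics/t3.png

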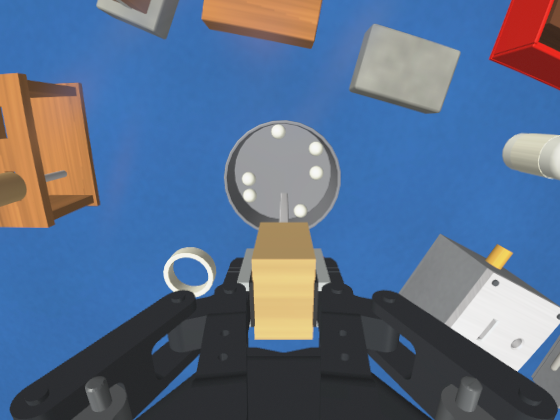

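All six beads are inside the tub (278,131), (316,148), (316,173), (248,179), (249,196), (300,211), and the bar is straight. Moving over the slot with the turn.

```bash
echo '[{"jaw": 0, "d": [-0.011, 0.016, 0], "rot": [0, 0, 0.05]}, {"jaw": 0, "d": [-0.032, 0.047, 0], "rot": [0, 0, 0.12]}, {"jaw": 0, "d": [-0.053, 0.078, 0], "rot": [0, 0, 0.19]}, {"jaw": 0, "d": [-0.074, 0.108, 0], "rot": [0, 0, 0.26]}, {"jaw": 0, "d": [-0.095, 0.139, 0], "rot": [0, 0, 0.33]}, {"jaw": 0, "d": [-0.116, 0.17, 0], "rot": [0, 0, 0.4]}, {"jaw": 0, "d": [-0.137, 0.2, 0.005], "rot": [0, 0, 0.45]}, {"jaw": 0, "d": [-0.158, 0.232, 0.01], "rot": [0, 0, 0.468]}, {"jaw": 0, "d": [-0.173, 0.255, 0.015], "rot": [0, 0, 0.468]}, {"jaw": 0, "d": [-0.181, 0.266, 0.02], "rot": [0, 0, 0.468]}]' | python3 steer.py | head -1
echo '[{"jaw": 0}, {"jaw": 0}, {"jaw": 0}, {"jaw": 0}]' | python3 steer.py
python3 - <<'E'
from h import *
s=r.read_state();print(Ro.from_quat(s['tool_rot']).as_euler('xyz',degrees=True),totool([.4728,-.2972,.25]))
o=[]
for n in("scene","side","wrist"):
    d=snap(n,n+"5");np.savez(f'pics/{n}5.npz',**d)
    if n!="wrist":
        x,y=np.int32(proj(d,[.4728,-.2972,.15])[0]);print(n,x-50,y-75)
        o.append(cv2.resize(d["color"][max(y-75,0):y+75,x-50:x+50],(400,600),interpolation=cv2.INTER_CUBIC))
cv2.imwrite('pics/g5.png',np.hstack(o))
E
```

```text
time_s: 17.38
time_s: 17.72
eef_pos: [0.4725, -0.2955, 0.2652]
tool_rot: [0.996, -0.088, 0.0, -0.0]
force: [0.1, 0.1, -1.5]
gripper_width: 0.296
gripper_force: 59.2
[-1.79945102e+02 -6.23700529e-04 -1.00845875e+01] [0.00055146 0.00161303 0.01518349]
scene 133 43
side 333 89
```

View pics/g5.png

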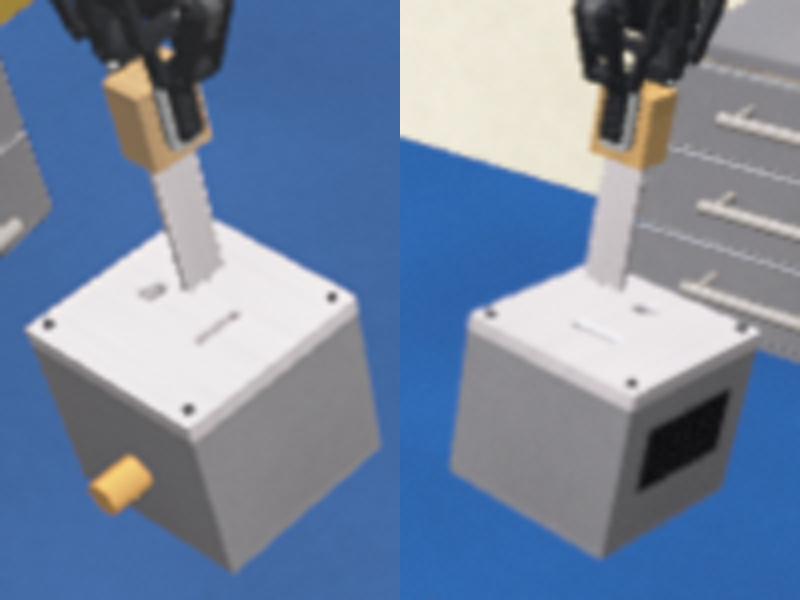

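View pics/wrist5.png

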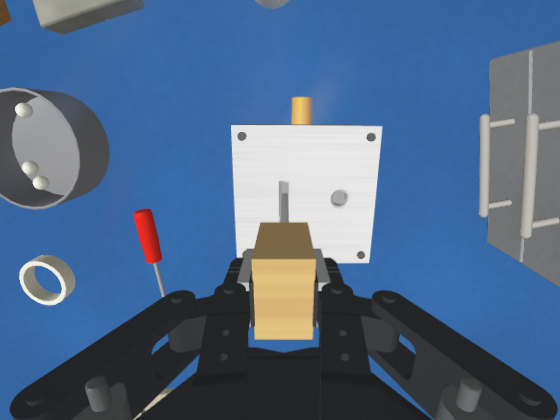

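The crops show the bar upright about 30 mm above the lid. The slot is at crop (218,327) in the scene view and (597,330) in the side view. In the wrist view, slot and bar share column ~284 (slot from row 181, bar from ~195). I have used my ten views, so from here I go by numbers.

```bash
python3 - <<'E'
from h import *
d=dict(np.load('pics/wrist5.npz'));g=cv2.cvtColor(d["color"],cv2.COLOR_BGR2GRAY)
print("cols",list(range(270,300)))
for y in range(176,226,3): print(y,g[y,270:300].tolist())
E
```

```text
cols [270, 271, 272, 273, 274, 275, 276, 277, 278, 279, 280, 281, 282, 283, 284, 285, 286, 287, 288, 289, 290, 291, 292, 293, 294, 295, 296, 297, 298, 299]
176 [229, 229, 229, 229, 229, 229, 229, 229, 229, 229, 229, 229, 230, 230, 230, 230, 230, 230, 230, 230, 230, 230, 230, 230, 230, 230, 230, 230, 230, 230]
179 [230, 230, 230, 230, 230, 230, 230, 230, 230, 230, 231, 231, 230, 231, 231, 231, 231, 231, 231, 231, 231, 231, 231, 231, 231, 231, 231, 231, 231, 231]
182 [228, 229, 229, 228, 229, 229, 229, 228, 217, 156, 157, 163, 169, 172, 177, 185, 191, 198, 210, 224, 228, 229, 230, 230, 230, 230, 230, 230, 230, 230]
185 [228, 228, 228, 229, 228, 229, 229, 229, 217, 156, 156, 160, 168, 168, 168, 169, 168, 168, 185, 222, 228, 228, 229, 229, 229, 229, 229, 230, 230, 229]
188 [227, 227, 227, 227, 227, 227, 227, 227, 216, 153, 153, 160, 168, 169, 170, 170, 170, 169, 185, 219, 226, 228, 228, 228, 228, 229, 229, 229, 229, 229]
191 [227, 227, 227, 227, 227, 227, 227, 227, 216, 153, 153, 160, 168, 168, 169, 169, 169, 169, 184, 218, 226, 227, 228, 228, 228, 228, 228, 228, 228, 228]
194 [225, 226,
[... 990 characters left out ...]
 127, 126, 123, 121, 169, 230, 230, 230, 230, 230, 230, 230, 230, 230, 230, 230]
215 [229, 229, 229, 229, 229, 229, 229, 229, 220, 170, 156, 130, 131, 128, 127, 126, 125, 118, 158, 226, 229, 229, 229, 229, 229, 230, 229, 229, 230, 230]
218 [227, 227, 227, 227, 227, 227, 227, 227, 224, 201, 150, 131, 130, 128, 128, 126, 125, 119, 161, 228, 228, 228, 228, 228, 228, 228, 228, 228, 228, 229]
221 [216, 216, 216, 217, 217, 217, 217, 217, 212, 182, 142, 129, 128, 127, 125, 124, 123, 118, 140, 202, 217, 217, 217, 217, 218, 217, 217, 217, 217, 217]
224 [106, 106, 106, 106, 106, 106, 106, 106, 106, 106, 106, 106, 106, 106, 106, 106, 106, 106, 106, 106, 106, 106, 106, 106, 106, 106, 106, 106, 106, 106]
```

```bash
python3 - <<'E'
from h import *
d=dict(np.load('pics/wrist5.npz'));g=cv2.cvtColor(d["color"],cv2.COLOR_BGR2GRAY)
print("slot col279/280",[(y,int(g[y,279]),int(g[y,280])) for y in list(range(178,184))+list(range(211,223))])
print("bar col284",[(y,int(g[y,284])) for y in range(189,198)])
s=r.read_state();T=Ro.from_quat(s["tool_rot"])
def tl(p,z): return T.inv().apply(plane(d,p,z)-s["eef_pos"])
print("slot ends",tl([(284.35,180.6),(284.35,216.6)],.13).round(4))
for z in(.164,.166,.168): print("tip +x end",z,tl([(284.25,192.7)],z).round(4))
for y in(222,223,224): print(y,"block low front edge",tl([(285,y)],.2561).round(4))
for n in("scene","side"):
    e=dict(np.load(f'pics/{n}5.npz'));c=-e["R"].T@e["t"];print(n,T.inv().apply(c-s["eef_pos"]).round(2))
S,D=[dict(np.load(f'pics/{n}5.npz')) for n in("scene","side")]
q=lambda a,b:tri([(S,(133+a[0]/4-.4,43+a[1]/4-.4)),(D,(333+b[0]/4-.4,89+b[1]/4-.4))])
for a,b in(((185,290),(188,282)),((222,268),(227,290))):
    X=q(a,b);print("tip corner",X.round(4),T.inv().apply(X-s["eef_pos"]).round(4))
X=q((218,327),(197,330));print("slot",X.round(4),T.inv().apply(X-s["eef_pos"]).round(4))
E
```

```text
slot col279/280 [(178, 230, 230), (179, 230, 231), (180, 217, 218), (181, 170, 174), (182, 156, 157), (183, 155, 156), (211, 160, 161), (212, 161, 160), (213, 163, 159), (214, 164, 158), (215, 170, 156), (216, 192, 154), (217, 208, 151), (218, 201, 150), (219, 196, 149), (220, 194, 148), (221, 182, 142), (222, 145, 124)]
bar col284 [(189, 170), (190, 169), (191, 169), (192, 159), (193, 136), (194, 121), (195, 122), (196, 122), (197, 122)]
slot ends [[ 0.0182  0.0017  0.1356]
 [-0.0186  0.0018  0.1356]]
tip +x end 0.164 [[0.0144 0.0016 0.1016]]
tip +x end 0.166 [[0.0149 0.0016 0.0996]]
tip +x end 0.168 [[0.0153 0.0016 0.0976]]
222 block low front edge [[0.0201 0.0018 0.0095]]
223 block low front edge [[0.0195 0.0018 0.0095]]
224 block low front edge [[0.0189 0.0018 0.0095]]
scene [ 0.43 -0.63 -0.51]
side [-0.53 -0.8  -0.35]
tip corner [ 0.4848 -0.2963  0.1654] [ 0.0122 -0.0022  0.1002]
tip corner [ 0.4569 -0.2914  0.1673] [-0.0161 -0.0021  0.0983]
slot [ 0.4721 -0.2917  0.1327] [-0.0011 -0.0045  0.1328]
```

Both views agree that the bar tip is within ~0.3 mm of the slot centre. Descending gently, first to just above the lid, then a few mm in.

```bash
echo '[{"jaw": 0, "d": [0, 0, 0.006], "rot": [0, 0, 0.003]}, {"jaw": 0, "d": [0, 0, 0.014], "rot": [0, 0, 0.003]}, {"jaw": 0, "d": [0, 0, 0.022], "rot": [0, 0, 0.003]}, {"jaw": 0, "d": [0, 0, 0.028], "rot": [0, 0, 0.003]}, {"jaw": 0, "d": [0, 0, 0.032], "rot": [0, 0, 0.003]}, {"jaw": 0, "d": [0, 0, 0.034], "rot": [0, 0, 0.003]}, {"jaw": 0, "d": [0, 0, 0.034], "rot": [0, 0, 0.003]}, {"jaw": 0, "d": [0, 0, 0.034], "rot": [0, 0, 0.003]}]' | python3 steer.py
python3 - <<'E'
from h import *
d=snap('wrist','w6');g=cv2.cvtColor(d["color"],cv2.COLOR_BGR2GRAY)
print(list(range(274,296)))
for y in list(range(168,200,2)): print(y,g[y,274:296].tolist())
E
```

```text
time_s: 18.53
eef_pos: [0.4717, -0.2976, 0.2314]
tool_rot: [0.996, -0.091, 0.0, -0.0]
force: [0.5, -0.5, -1.0]
gripper_width: 0.296
gripper_force: 59.2
[274, 275, 276, 277, 278, 279, 280, 281, 282, 283, 284, 285, 286, 287, 288, 289, 290, 291, 292, 293, 294, 295]
168 [227, 227, 227, 227, 227, 227, 227, 227, 228, 228, 228, 228, 227, 228, 228, 228, 228, 228, 228, 228, 228, 228]
170 [227, 227, 227, 227, 227, 227, 227, 227, 227, 227, 227, 227, 228, 228, 228, 228, 228, 228, 228, 228, 228, 228]
172 [226, 226, 226, 227, 227, 227, 226, 227, 226, 227, 227, 227, 227, 227, 227, 227, 227, 227, 227, 227, 228, 228]
174 [228, 227, 228, 228, 228, 228, 228, 228, 228, 228, 228, 228, 228, 228, 228, 228, 228, 228, 228, 228, 229, 228]
176 [228, 227, 228, 228, 228, 228, 228, 228, 228, 228, 228, 228, 228, 229, 228, 228, 228, 228, 228, 228, 228, 228]
178 [227, 226, 226, 226, 226, 226, 226, 226, 226, 227, 227, 227, 227, 227, 227, 227, 227, 227, 227, 227, 227, 227]
180 [226, 226, 226, 226, 226, 226, 226, 226, 226, 226, 227, 227, 227, 227, 227, 227, 227, 227, 227, 227, 228, 228]
182 [225, 225, 225, 225, 226, 22
[... 302 characters left out ...]
 228, 228]
188 [224, 217, 181, 179, 183, 187, 190, 193, 197, 202, 206, 212, 215, 219, 221, 222, 223, 224, 224, 224, 224, 224]
190 [224, 215, 164, 149, 154, 163, 165, 166, 166, 167, 169, 170, 176, 200, 222, 223, 225, 225, 225, 225, 225, 225]
192 [224, 215, 165, 149, 151, 163, 163, 160, 155, 155, 154, 154, 160, 193, 223, 223, 224, 224, 224, 224, 224, 224]
194 [224, 215, 165, 148, 150, 163, 161, 149, 124, 120, 118, 115, 110, 155, 223, 224, 225, 226, 226, 226, 226, 226]
196 [223, 214, 163, 146, 149, 164, 162, 146, 124, 120, 118, 116, 111, 148, 216, 222, 224, 224, 224, 224, 224, 224]
198 [221, 211, 162, 148, 152, 163, 159, 141, 124, 121, 118, 116, 112, 142, 209, 221, 222, 223, 223, 222, 222, 222]
```

The hold shifted the arm by ~2 mm in tool y (the arm's own pose and the picture agree). Measuring the correction.

```bash
cat >> h.py <<'E'
def rel(d,slotp,barp,ztip):
    s=r.read_state();T=Ro.from_quat(s["tool_rot"])
    f=lambda p,z:T.inv().apply(plane(d,[p],z)-s["eef_pos"])[0]
    a=f(slotp,.13)-[.018,0,0];b=f(barp,ztip)-[.015,0,0]
    print("slot",a.round(4),"bar",b.round(4),"move",(a-b)[:2].round(4),"tcp",s["eef_pos"].round(4),T.as_euler('xyz',degrees=True).round(2))
E
python3 - <<'E'
from h import *
d=snap('wrist','w7');g=cv2.cvtColor(d["color"],cv2.COLOR_BGR2GRAY)
print([(y,int(g[y,278]),int(g[y,284])) for y in range(184,198)])
rel(d,(282.6,187.3),(284.25,192.7),.132)
print(g[192,274:292].tolist())
print(g[208,274:292].tolist())
E
```

```text
[(184, 225, 226), (185, 226, 227), (186, 227, 227), (187, 222, 224), (188, 194, 211), (189, 157, 190), (190, 152, 175), (191, 151, 163), (192, 151, 155), (193, 151, 132), (194, 150, 118), (195, 149, 117), (196, 150, 118), (197, 150, 117)]
slot [0.001  0.0005 0.1017] bar [-0.0003  0.0019  0.0997] move [ 0.0013 -0.0014] tcp [ 0.4718 -0.2976  0.2317] [ 1.7999e+02 -4.0000e-02 -1.0440e+01]
[223, 215, 165, 149, 151, 164, 163, 160, 155, 154, 155, 154, 160, 193, 223, 223, 224, 224]
[225, 216, 166, 154, 157, 164, 158, 128, 125, 123, 122, 120, 117, 128, 184, 225, 225, 225]
```

```bash
echo '[{"jaw": 0, "d": [0.0007, -0.0014, 0], "rot": [0, 0, -0.003]}, {"jaw": 0, "d": [0.0007, -0.0014, 0], "rot": [0, 0, -0.003]}, {"jaw": 0, "d": [0.0007, -0.0014, 0], "rot": [0, 0, -0.003]}, {"jaw": 0, "d": [0.0007, -0.0014, 0], "rot": [0, 0, -0.003]}]' | python3 steer.py
python3 - <<'E'
from h import *
d=snap('wrist','w8');g=cv2.cvtColor(d["color"],cv2.COLOR_BGR2GRAY)
print([(y,int(g[y,279]),int(g[y,284])) for y in range(184,198)])
rel(d,(282.6,187.9),(284.25,192.7),.132)
print(list(range(274,294)))
for y in(190,195,200,208):print(g[y,274:294].tolist())
E
```

```text
time_s: 18.97
eef_pos: [0.4726, -0.2962, 0.2314]
tool_rot: [0.996, -0.089, 0.0, 0.0]
force: [-0.6, -0.3, -0.8]
gripper_width: 0.297
gripper_force: 59.2
[(184, 226, 226), (185, 225, 226), (186, 226, 227), (187, 227, 227), (188, 213, 217), (189, 168, 191), (190, 150, 174), (191, 149, 163), (192, 150, 154), (193, 151, 131), (194, 150, 118), (195, 149, 118), (196, 148, 118), (197, 148, 119)]
slot [0.0006 0.0005 0.1014] bar [-0.0001  0.0019  0.0994] move [ 0.0007 -0.0014] tcp [ 0.4726 -0.2963  0.2314] [-1.800e+02 -1.000e-02 -1.026e+01]
[274, 275, 276, 277, 278, 279, 280, 281, 282, 283, 284, 285, 286, 287, 288, 289, 290, 291, 292, 293]
[225, 225, 225, 213, 151, 150, 155, 162, 165, 169, 174, 178, 183, 189, 199, 215, 223, 224, 225, 225]
[225, 224, 225, 213, 150, 149, 150, 147, 124, 121, 118, 115, 110, 125, 175, 207, 224, 224, 226, 227]
[223, 223, 223, 211, 148, 148, 147, 134, 124, 122, 119, 117, 113, 123, 167, 205, 221, 222, 224, 224]
[224, 224, 224, 212, 151, 156, 157, 128, 126, 124, 123, 120, 117, 118, 154, 210, 225, 223, 224, 223]
```

Now centred (slot centre col 284.25, bar 284.3; along the slot within ~0.5 mm). Lower slowly.

```bash
echo '[{"jaw": 0, "d": [0, 0, 0.002]}, {"jaw": 0, "d": [0, 0, 0.004]}, {"jaw": 0, "d": [0, 0, 0.006]}, {"jaw": 0, "d": [0, 0, 0.008]}, {"jaw": 0, "d": [0, 0, 0.008]}, {"jaw": 0, "d": [0, 0, 0.008]}]' | python3 steer.py
python3 - <<'E'
from h import *
d=snap('wrist','w9');g=cv2.cvtColor(d["color"],cv2.COLOR_BGR2GRAY)
print([(y,int(g[y,279]),int(g[y,284])) for y in range(184,200)])
print(list(range(274,294)))
for y in(192,196,200,208):print(g[y,274:294].tolist())
E
```

```text
time_s: 19.52
eef_pos: [0.4724, -0.2962, 0.223]
tool_rot: [0.996, -0.089, -0.0, -0.0]
force: [-0.6, 0.2, -0.7]
gripper_width: 0.298
gripper_force: 59.2
[(184, 224, 224), (185, 224, 224), (186, 224, 225), (187, 224, 225), (188, 225, 225), (189, 226, 226), (190, 211, 216), (191, 166, 189), (192, 149, 163), (193, 148, 130), (194, 149, 117), (195, 148, 118), (196, 148, 116), (197, 147, 117), (198, 146, 117), (199, 146, 118)]
[274, 275, 276, 277, 278, 279, 280, 281, 282, 283, 284, 285, 286, 287, 288, 289, 290, 291, 292, 293]
[223, 223, 220, 196, 150, 149, 154, 159, 156, 160, 163, 168, 173, 184, 194, 210, 221, 223, 224, 224]
[223, 223, 220, 194, 148, 148, 150, 145, 123, 120, 116, 114, 110, 122, 165, 196, 223, 222, 223, 224]
[220, 220, 217, 191, 145, 146, 145, 133, 123, 121, 119, 115, 112, 121, 159, 193, 220, 220, 221, 221]
[221, 221, 219, 198, 147, 152, 154, 127, 124, 123, 121, 119, 116, 117, 145, 193, 220, 221, 222, 222]
```

```bash
echo '[{"jaw": 0, "d": [0, 0, 0.002]}, {"jaw": 0, "d": [0, 0, 0.004]}, {"jaw": 0, "d": [0, 0, 0.006]}, {"jaw": 0, "d": [0, 0, 0.008]}, {"jaw": 0, "d": [0, 0, 0.01]}, {"jaw": 0, "d": [0, 0, 0.012]}, {"jaw": 0, "d": [0, 0, 0.014]}, {"jaw": 0, "d": [0, 0, 0.016]}, {"jaw": 0, "d": [0, 0, 0.016]}]' | python3 steer.py
echo '[{"jaw": 0, "d": [0, 0, 0.003]}, {"jaw": 0, "d": [0, 0, 0.006]}, {"jaw": 0, "d": [0, 0, 0.009]}, {"jaw": 0, "d": [0, 0, 0.012]}, {"jaw": 0, "d": [0, 0, 0.015]}, {"jaw": 0, "d": [0, 0, 0.018]}, {"jaw": 0, "d": [0, 0, 0.02]}, {"jaw": 0, "d": [0, 0, 0.022]}, {"jaw": 0, "d": [0, 0, 0.022]}, {"jaw": 0, "d": [0, 0, 0.022]}]' | python3 steer.py
python3 - <<'E'
from h import *
s=r.read_state();print(Ro.from_quat(s['tool_rot']).as_euler('xyz',degrees=True),s['force'],s['ft_torque'])
d=snap('wrist','w10');g=cv2.cvtColor(d["color"],cv2.COLOR_BGR2GRAY)
print(list(range(272,298)))
for y in range(190,226,3):print(y,g[y,272:298].tolist())
E
```

```text
time_s: 20.32
eef_pos: [0.4723, -0.2962, 0.2068]
tool_rot: [0.996, -0.089, -0.0, -0.0]
force: [0.3, -0.3, -1.7]
gripper_width: 0.295
gripper_force: 59.2
time_s: 21.15
eef_pos: [0.4725, -0.2963, 0.1852]
tool_rot: [0.996, -0.089, -0.0, -0.0]
force: [0.7, 1.2, -0.6]
gripper_width: 0.297
gripper_force: 59.2
[-1.79991768e+02  4.71219003e-03 -1.02642182e+01] [ 0.65480623  1.2334602  -0.59636825] [-0.02249804  0.00941373 -0.03075946]
[272, 273, 274, 275, 276, 277, 278, 279, 280, 281, 282, 283, 284, 285, 286, 287, 288, 289, 290, 291, 292, 293, 294, 295, 296, 297]
190 [221, 221, 221, 222, 221, 222, 221, 221, 222, 221, 222, 222, 221, 222, 222, 222, 222, 222, 222, 222, 222, 222, 222, 222, 222, 223]
193 [219, 219, 219, 219, 219, 219, 219, 219, 220, 220, 219, 219, 219, 220, 220, 220, 220, 220, 220, 220, 220, 220, 221, 221, 220, 221]
196 [218, 218, 218, 218, 218, 218, 218, 218, 218, 218, 218, 219, 219, 219, 219, 219, 219, 219, 219, 219, 219, 219, 219, 219, 219, 219]
199 [218, 218, 218, 218, 218, 218, 218, 218, 219, 218, 218, 218, 218, 219, 218, 218, 219, 219, 219, 219, 219, 219, 219, 219, 219, 219
[... 355 characters left out ...]
, 133, 159, 187, 216, 216, 216, 217, 216, 216, 217]
211 [217, 217, 217, 214, 186, 141, 139, 143, 148, 119, 118, 117, 116, 114, 112, 110, 127, 158, 185, 215, 216, 217, 218, 218, 219, 219]
214 [214, 213, 214, 209, 181, 139, 139, 143, 144, 119, 120, 117, 116, 115, 112, 110, 124, 160, 187, 213, 213, 214, 214, 215, 214, 215]
217 [215, 216, 216, 212, 184, 139, 138, 139, 139, 119, 119, 118, 116, 115, 114, 109, 117, 158, 184, 212, 214, 215, 216, 216, 216, 216]
220 [213, 212, 213, 208, 181, 139, 143, 148, 135, 121, 119, 117, 117, 116, 114, 109, 116, 155, 185, 213, 213, 213, 213, 213, 213, 214]
223 [96, 97, 97, 97, 97, 97, 97, 97, 96, 97, 97, 96, 97, 96, 97, 97, 97, 97, 97, 96, 96, 96, 97, 97, 97, 97]
```

In the slot, centred, contact-free, about 45 mm deep. Settle, check heights and beads by number, then hand in.

```bash
echo '[{"jaw": 0}, {"jaw": 0}, {"jaw": 0}, {"jaw": 0}, {"jaw": 0}, {"jaw": 0}]' | python3 steer.py
python3 - <<'E'
from h import *
d=snap("scene");h=cv2.cvtColor(d["color"],cv2.COLOR_BGR2HSV)
b=cv2.inRange(h,(0,0,200),(180,40,255));k,l,st,ce=cv2.connectedComponentsWithStats(b)
print([q.round(3).tolist() for q in (plane(d,[ce[j]],.016)[0][:2] for j in range(1,k) if 15<st[j,4]<300) if np.hypot(*(q-[.571,.011]))<.09])
s=r.read_state();print(s["joint_velocities"].round(4),s["force"].round(2))
print(r.hand_in())
E
```

```text
time_s: 21.7
eef_pos: [0.4726, -0.2963, 0.1854]
tool_rot: [0.996, -0.089, 0.0, -0.0]
force: [-0.5, 0.6, -1.0]
gripper_width: 0.294
gripper_force: 59.2
[[0.524, -0.028], [0.537, 0.054], [0.585, -0.033]]
[ 0.0013 -0.0003 -0.0008 -0.0008  0.001  -0.0001 -0.0011] [ 0.14 -0.16 -0.39]
the job is handed in; nothing more can be done
None
```

Job handed in at 21.7 s: the bar was stirred for over three rounds (all six beads seen in the tub afterwards; a last colour check at hand-in picked out only three) and is held upright and still, about half through the slot, with the oak block about 45 mm clear of the lid.

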